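# Find and seat the rocking culture-jar lid

## Task

One of the four jar lids on the steel tray is not seated and rocks when pressed near its edge. Press down on the lids near their edges, one after another, until you find the one that tips, then push that lid down firmly in the middle until it sits flat and fully home on its jar. Do not lift or pull off any lid, and leave the other objects on the table where they are.

Things in the scene. Friction and masses are not known exactly. Their poses are not given: they have to be found in the camera images.
- tray: shallow steel tray 220 x 220 mm, rim 14 mm high, fixed to the table; origin at the centre of its underside. Its x axis points away from the robot (turned up to 0.35 rad). Four fixed white plastic jars, 80 mm across, stand in it in a 2 x 2 pattern 120 mm apart, each with a lid
- lid_1: round plain grey lid 82 mm across, loose on the jar near the robot, left (tray x, y -60, +60 mm). Origin: centre of the underside of its 6 mm thick flat plate (top 6 mm above, skirt 8 mm below), z up out of the top. All four lids are alike and start level with the underside 66 mm above the table; any of them may be the unseated one
- lid_2: round plain grey lid 82 mm across, loose on the jar near the robot, right (tray x, y -60, -60 mm). A seated lid rests on a jar rim 68 mm across and does not give when pressed anywhere inside it. Otherwise as lid_1
- lid_3: round plain grey lid 82 mm across, loose on the jar far from the robot, left (tray x, y +60, +60 mm). The unseated lid balances on a stiff seal 12 mm wide under its middle, 5 mm above its rim: pressed lightly 30 mm off its middle it tips about 0.15 rad (that side drops about 4 mm) and rocks back when let go. Otherwise as lid_1
- lid_4: round plain grey lid 82 mm across, loose on the jar far from the robot, right (tray x, y +60, -60 mm). Pressed in the middle with over 12 N (20 N is ample) the unseated lid's seal slides down and stays, and the lid drops 5 mm onto its rim, ending lower than the others. Otherwise as lid_1
- vial: amber vial 22 mm across, 45 mm high, standing in the tray between the four jars; origin at the centre of its underside. To be left alone
- flask: flat glass flask 36 x 75 mm, 160 mm high, standing left of the tray; origin at the centre of its underside. To be left alone
- burner: steel spirit burner (unlit) 76 mm across, 69 mm high, right of the tray; origin at the centre of its underside. To be left alone
- beaker: clear plastic cup 68 mm across, 85 mm high, beyond the tray; origin at the centre of its underside. To be left alone
- dish: flat round amber glass dish 90 mm across, 16 mm high, right of the tray; origin at the centre of its underside. To be left alone
- marker: blue marker pen 130 mm long, 14 mm thick, lying beyond the tray; origin at the centre of its underside. To be left alone
- stopper: cork stopper 28 mm across, 26 mm high, left of the tray; origin at the centre of its underside. To be left alone
Mind the look-alikes: they are no part of the job. What is shaped like the lid_1 but blue is not meant. What is shaped like the lid_4 but purple is not meant.

How it is judged:
By the outcome, as a careful person would: the job done as asked, in the order asked, and still so for the second after the job is handed in, with the robot touching nothing.
It also fails if it takes over 54 s, if anything falls off the work surface, if the arm or the gripper's body presses on something with over 40 N, if the wrist force passes 120 N, or if a joint passes its speed limit or range.

## Robot

A 7-joint arm with a two-finger parallel gripper is mounted at the origin on the work surface. World frame = base frame: x ahead of the robot, y to its left, z up, the work surface at z = 0. Lengths are in m, angles in rad, forces in N, time in s.
With the tool pointing down it reaches from about 0.4 to 0.875 m from the base axis. Payload 6.5 kg.
Tool frame: the origin (TCP) lies between the finger pads; the fingertips stand manip.tips_ahead ahead of it and the grasp point (between the pads) lies 6 mm ahead of it (manip.tips_ahead is the distance from the TCP to the fingertips, in m); z points along the fingers, y is the direction in which the jaws open and shut (so a half turn about z gives the same grasp; the last joint's range is limited). The gripper opens to 88 mm and grips with 3 to 60 N. Pads are 18 mm wide; open, the fingers measure 123 mm over their backs; the gripper's body (75 mm by 187 mm) begins 45 mm behind the grasp point.
Start: joints at [1.1, 0.536, -0.004, 1.538, 0.003, 1.067, -0.071], TCP at [0.256, -0.597, 0.264] pointing down, gripper open.
Joint ranges: [-2.7, 2.7], [-0.37, 2.16], [-1.27, 1.26], [0.24, 2.4], [-1.31, 4.45], [0.19, 1.91], [-2.76, 2.76]. Speed limits (rad/s): [2.39, 2.39, 3.14, 3.14, 3.14, 3.14, 3.14].

## Interface

Orientations are given as a unit quaternion [w, x, y, z].
In Python, from rig import status, viewer, job, boxes_of, regions_of, manip gives the robot as it stands. The module is installed in compiled form; this text tells all that it offers.
- The arm moves only by the tool apply_moves, never from a script. Its argument "targets" is a list that holds one entry, the list of rows, each a list of 6 numbers: the shift along the tool's x, y, z in m, then the turn, a rotation vector about the tool's x, y, z in rad. A call has 1 to 20 rows; each row is the pose to reach, as a shift and turn from the pose commanded when the call began, along the tool's axes at that moment; what a row does not reach only later rows make up. A row lasts 1/10 s, in which the tool goes at most 50 mm and 8.59 degrees, less where a joint would pass 70% of its speed; a pose out of reach is approached as far as the arm can. A call with a gripper value outside its range is refused whole. "hand" is the opening, from 0 (shut) to 1 (fully open), set as the call begins (left out, the last holds). The fingers move at their own pace and stop on an object; the grip force is fixed at half the most. Time passes only in rows, so rows that repeat a pose let the fingers close. It gives the time, the measured TCP pose, the force and the opening at its end, in the units of the state.
- status.observe(): the state, without advancing time (a new reading comes with each control period).
- viewer.read_camera(name): name is "scene" or "top" or "wrist"; returns the picture (480x640x3 uint8, blue, green, red); there is no depth.
- viewer.camera_params(name): a dict with "K" (3x3 intrinsics, pixels), "R" (3x3) and "t" (3): a world point X has camera coordinates R X + t. Camera axes: x right, y down, z forward; pixel columns grow to the right and rows downward; lengths in m; the calibration is good to about 2 mm. A picture is of the moment at which its call begins: read the wrist's pose just before it. camera_params takes no time and is no camera call; for the wrist camera it gives the pose at the moment of the call.
- job.close_job(): hands the job in, once; it reports no verdict.
Trained networks look in the newest picture that a camera, given by its name, has taken for a name from the list of things; names that differ only in an ending like _2 or _b are one class to them, and where a whole thing is asked for, a point or a joint stands for the part that bears it (a point fixed in the world has none). Each returns a list of dicts, best first, with "conf" (0 to 1); they miss things now and then, are a little off and sometimes report something else, mostly with a low value. They report only what shows in the picture. A call takes as long as a camera call. They do not tell look-alikes from the thing itself.
- boxes_of(camera, name): "uv" ([column, row] in pixels, amid what is visible of it).
- regions_of(camera, name): "pixels" (480x640 bool, what is visible of it) and "uv" ([column, row] in pixels, amid what is visible of it).
The state is a dict: "time": time; "qpos": joint angles; "joint_vel": joint speeds; "tau": joint torques, N m; "tool_pos": TCP position; "ee_rot": TCP orientation; "force": force on the tool from outside, world axes, zero at the start; "wrist_torque": the same for the moment, N m; "grip_width": opening from 0.0 (shut) to 1.0 (fully open).
Only numpy, scipy, OpenCV 4.12 (cv2) and the standard library are available. Lean on these libraries where they do the work, as an engineer would, in place of code of your own. Each camera call takes 0.05 s, during which the arm holds its last target. There are 200 camera calls.

## Working session

There is one attempt and no reset: what is moved stays moved. The work goes in short steps, Python scripts to look and compute and a tool call to move; the robot and the scene stay as the last step left them, time stands still between calls to the robot, and variables do not carry over. Pictures are saved under pics/ and viewed, about 8 in all and at most 12, crops included, and the job is handed in when it is done.

Besides the shell and the picture viewer there is one more tool, called after ">>>" as a command line: name --argument value ..., lists and objects as JSON in quotes. apply_moves: Moves the arm, as the interface text tells. Its arguments: {"type":"object","properties":{"targets":{"type":"array"},"hand":{"type":"number"}},"required":["targets"]}

```bash
mkdir -p pics; cat > h.py <<'E'
import numpy as np,cv2
from rig import status,viewer,job,boxes_of,regions_of,manip
def ray(cam,uv,z):
    p=viewer.camera_params(cam);K,R,t=[np.array(p[k]) for k in("K","R","t")]
    d=R.T@np.linalg.solve(K,[uv[0],uv[1],1]);c=-R.T@t
    return c+d*(z-c[2])/d[2]
E
python3 - <<'E'
from h import *
s=status.observe();print({k:np.round(v,3) for k,v in s.items()},manip.tips_ahead)
for c in("top","scene"):
    im=viewer.read_camera(c);cv2.imwrite(f"pics/{c}0.png",im)
    for n,z in(("lid_1",.072),("vial",.045),("tray",0.0),("flask",.16),("beaker",.085)):
        for b in regions_of(c,n): print(c,n,round(b["conf"],2),np.round(b["uv"]),np.round(ray(c,b["uv"],z),3))
E
```

```text
{'time': np.float64(0.0), 'qpos': array([ 1.1  ,  0.537, -0.004,  1.539,  0.003,  1.067, -0.071]), 'joint_vel': array([ 0.   ,  0.001, -0.   , -0.002, -0.   ,  0.001, -0.   ]), 'tau': array([ 1.0000e-03, -5.7098e+01,  9.9100e-01, -2.5160e+01, -5.6000e-02,
        1.8000e-02,  0.0000e+00]), 'tool_pos': array([ 0.256, -0.597,  0.263]), 'ee_rot': array([-0.001,  0.98 ,  0.201, -0.   ]), 'force': array([ 0.32 , -0.426,  0.265]), 'wrist_torque': array([-0.034, -0.015,  0.03 ]), 'grip_width': np.float64(1.0)} 0.025
top lid_1 0.97 [334. 236.] [0.6   0.005 0.072]
top lid_1 0.87 [422. 210.] [ 0.657 -0.166  0.072]
top lid_1 0.8 [257. 272.] [0.528 0.154 0.072]
top lid_1 0.68 [318. 291.] [0.492 0.035 0.072]
top lid_1 0.66 [174. 318.] [0.437 0.306 0.072]
top lid_1 0.64 [180. 210.] [0.646 0.307 0.072]
top tray 0.79 [298. 264.] [0.554 0.076 0.   ]
top flask 0.97 [182. 208.] [0.629 0.285 0.16 ]
top beaker 0.92 [294. 172.] [0.725 0.087 0.085]
scene lid_1 0.98 [195. 257.] [ 0.706 -0.131  0.072]
scene lid_1 0.95 [349. 218.] [0.497 0.036 0.072]
scene lid_1 0.74 [342. 272.] [0.597 0.084 0.072]
scene lid_1 0.69 [501. 295.] [0.494 0.311 0.072]
scene lid_1 0.64 [399. 265.] [0.534 0.152 0.072]
scene lid_1 0.57 [347. 304.] [0.642 0.12  0.072]
scene lid_1 0.55 [299. 254.] [0.607 0.007 0.072]
scene vial 0.54 [344. 269.] [0.575 0.075 0.045]
scene tray 0.89 [352. 280.] [0.562 0.086 0.   ]
scene tray 0.74 [297. 253.] [ 0.57  -0.027  0.   ]
scene tray 0.18 [300. 345.] [0.713 0.079 0.   ]
scene flask 0.91 [458. 383.] [0.698 0.301 0.16 ]
scene beaker 0.85 [300. 346.] [0.74  0.102 0.085]
```

View pics/top0.png

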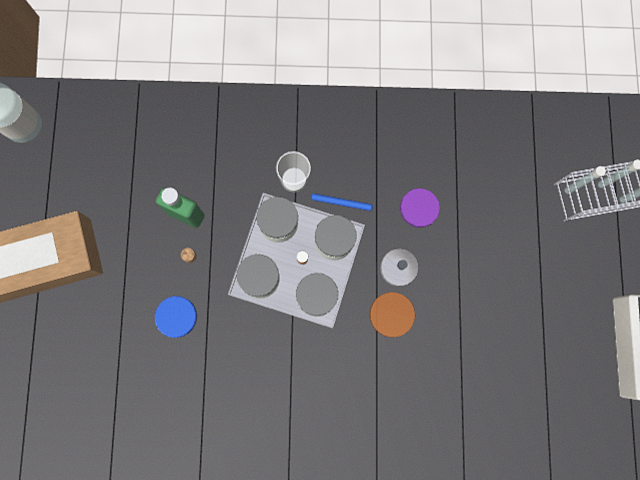

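View pics/scene0.png

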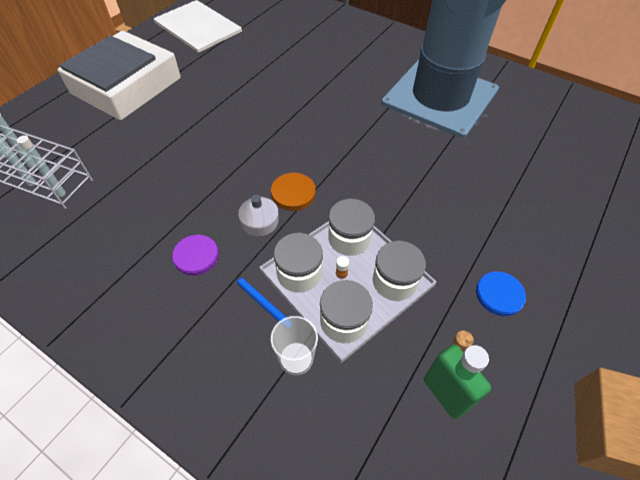

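The top picture shows four grey lids at about (277,217), (335,237), (258,274) and (317,294), with the vial between them. The blue disc (176,316) and purple disc (420,207) are decoys. The scene picture agrees. From these, the tray centre is about (0.566, 0.079) and its yaw about -0.29.

I'll hover above the centre with the fingers shut and the tool x axis along tray +y.

>>> apply_moves --targets '[[[0.55, -0.5, 0, 0, 0, -0.876], [0.55, -0.5, 0, 0, 0, -0.876], [0.55, -0.5, 0, 0, 0, -0.876], [0.55, -0.5, 0, 0, 0, -0.876], [0.55, -0.5, 0, 0, 0, -0.876], [0.55, -0.5, 0, 0, 0, -0.876], [0.55, -0.5, 0, 0, 0, -0.876], [0.55, -0.5, 0, 0, 0, -0.876], [0.55, -0.5, 0, 0, 0, -0.876], [0.55, -0.5, 0, 0, 0, -0.876], [0.55, -0.5, 0, 0, 0, -0.876], [0.55, -0.5, 0, 0, 0, -0.876], [0.55, -0.5, 0, 0, 0, -0.876], [0.55, -0.5, 0, 0, 0, -0.876], [0.55, -0.5, 0, 0, 0, -0.876], [0.55, -0.5, 0, 0, 0, -0.876], [0.55, -0.5, 0, 0, 0, -0.876], [0.55, -0.5, 0, 0, 0, -0.876], [0.55, -0.5, 0, 0, 0, -0.876], [0.55, -0.5, 0, 0, 0, -0.876]]]' --hand 0

```text
time: 2.6
tool_pos: [0.5645, 0.0772, 0.2638]
ee_rot: [0.0, 0.802, 0.597, -0.0]
force: [0.2, 0.7, 0.9]
grip_width: 0.001
```

```bash
python3 - <<'E'
from h import *
s=status.observe();print({k:np.round(s[k],3) for k in("time","qpos","tool_pos","ee_rot","force","grip_width")})
im=viewer.read_camera("wrist");cv2.imwrite("pics/w1.png",im)
for b in regions_of("wrist","lid_1"):
    m=b["pixels"].astype(np.uint8);c=max(cv2.findContours(m,0,2)[0],key=cv2.contourArea)
    P=np.array([ray("wrist",q,.072)[:2] for q in c[:,0]]);A=np.c_[2*P,np.ones(len(P))];o=np.linalg.lstsq(A,(P**2).sum(1),rcond=None)[0]
    r=(o[2]+o[0]**2+o[1]**2)**.5
    print(round(b["conf"],2),np.round(b["uv"]),np.round(ray("wrist",b["uv"],.072),4),"fit",np.round(o[:2],4),round(r,4))
im=cv2.imread("pics/top0.png")
g=cv2.inRange(im,(90,90,90),(112,112,112)); n,l,st,ce=cv2.connectedComponentsWithStats(g)
for i in range(1,n):
    if 800<st[i,4]<3000: print("topseg",st[i],np.round(ce[i],1),np.round(ray("top",ce[i],.072),4))
E
```

```text
{'time': np.float64(2.6), 'qpos': array([ 0.141,  0.442, -0.468,  1.735,  0.229,  1.02 , -0.702]), 'tool_pos': array([0.564, 0.077, 0.264]), 'ee_rot': array([ 0.   ,  0.802,  0.597, -0.   ]), 'force': array([0.207, 0.705, 0.862]), 'grip_width': np.float64(0.001)}
0.94 [237. 133.] [0.5266 0.1533 0.072 ] fit [0.525  0.1534] 0.0401
0.92 [243. 276.] [0.4946 0.0493 0.072 ] fit [0.4919 0.0464] 0.0367
0.92 [392. 269.] [0.6089 0.0203 0.072 ] fit [0.6075 0.0139] 0.0356
0.79 [94.  6.] [0.4624 0.2589 0.072 ] fit [0.4708 0.2897] 0.0368
0.73 [518. 413.] [ 0.6816 -0.1393  0.072 ] fit [ 0.6818 -0.1414] 0.0129
0.62 [399. 135.] [0.6383 0.1187 0.072 ] fit [0.6388 0.1191] 0.0404
topseg [   0  162   49   69 1412] [ 21.6 204.1] [0.6509 0.6113 0.072 ]
```

View pics/w1.png

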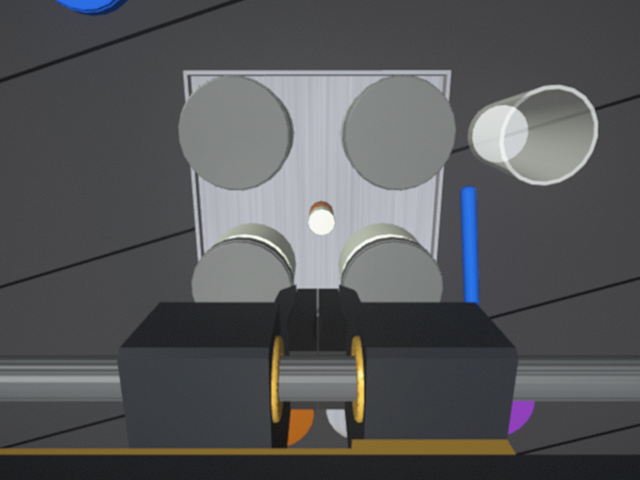

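The wrist view shows the whole tray with nothing under the fingers. Circle fits put lid_1 at pixel (237,133), which is (0.525, 0.153), and lid_3 at (399,135), which is (0.639, 0.119). That gives tray yaw -0.293 and centre (0.565, 0.079). First test: the inner edge of lid_1.

>>> apply_moves --targets '[[[0.0355, -0.06, 0.04, 0, 0, 0], [0.0355, -0.06, 0.08, 0, 0, 0], [0.0355, -0.06, 0.12, 0, 0, 0], [0.0355, -0.06, 0.15, 0, 0, 0], [0.0355, -0.06, 0.16, 0, 0, 0], [0.0355, -0.06, 0.164, 0, 0, 0], [0.0355, -0.06, 0.166, 0, 0, 0], [0.0355, -0.06, 0.167, 0, 0, 0], [0.0355, -0.06, 0.168, 0, 0, 0], [0.0355, -0.06, 0.169, 0, 0, 0], [0.0355, -0.06, 0.169, 0, 0, 0], [0.0355, -0.06, 0.169, 0, 0, 0]]]'

```text
time: 3.9
tool_pos: [0.5181, 0.1298, 0.0955]
ee_rot: [0.001, 0.802, 0.597, 0.001]
force: [-0.0, -1.1, 6.1]
grip_width: 0.006
```

>>> apply_moves --targets '[[[0, 0, 0.001, 0, 0, 0], [0, 0, 0.001, 0, 0, 0], [0, 0, 0.001, 0, 0, 0]]]'

```text
time: 4.2
tool_pos: [0.5181, 0.1298, 0.0951]
ee_rot: [0.001, 0.802, 0.597, 0.001]
force: [-2.8, -2.4, 13.1]
grip_width: 0.003
```

```bash
python3 - <<'E'
from h import *
s=status.observe();print({k:np.round(s[k],4) for k in("time","tool_pos","force","wrist_torque")})
im=viewer.read_camera("wrist");cv2.imwrite("pics/w2.png",im)
E
```

```text
{'time': np.float64(4.2), 'tool_pos': array([0.5181, 0.1298, 0.0951]), 'force': array([-2.7803, -2.4192, 13.1008]), 'wrist_torque': array([-0.3946,  0.2982, -0.0473])}
```

View pics/w2.png

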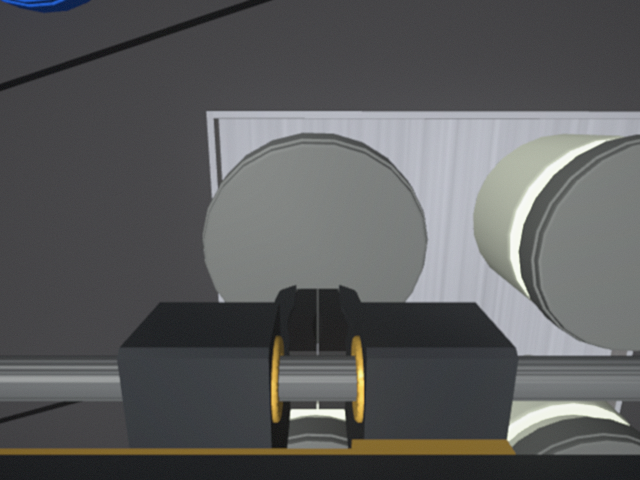

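The lid_1 view shows the lid level with the finger on its lower edge at (318,300). It resisted stiffly, about 12 N with less than 1 mm of travel, so it looks seated. Next is lid_3, tested the same way.

>>> apply_moves --targets '[[[0, 0, -0.02, 0, 0, 0], [0, 0.04, -0.02, 0, 0, 0], [0, 0.08, -0.02, 0, 0, 0], [0, 0.12, -0.02, 0, 0, 0], [0, 0.12, -0.01, 0, 0, 0], [0, 0.12, -0.006, 0, 0, 0], [0, 0.12, -0.004, 0, 0, 0], [0, 0.12, -0.003, 0, 0, 0], [0, 0.12, -0.002, 0, 0, 0], [0, 0.12, -0.001, 0, 0, 0], [0, 0.12, -0.001, 0, 0, 0], [0, 0.12, -0.001, 0, 0, 0]]]'

```text
time: 5.45
tool_pos: [0.6309, 0.0959, 0.0974]
ee_rot: [0.0, 0.802, 0.598, -0.001]
force: [-7.4, -3.7, 21.9]
grip_width: 0.004
```

>>> apply_moves --targets '[[[0, 0, -0.02, 0, 0, 0], [-0.035, 0, -0.02, 0, 0, 0], [-0.068, 0, -0.02, 0, 0, 0], [-0.068, 0, -0.01, 0, 0, 0], [-0.068, 0, -0.005, 0, 0, 0], [-0.068, 0, -0.003, 0, 0, 0], [-0.068, 0, -0.002, 0, 0, 0], [-0.068, 0, -0.001, 0, 0, 0], [-0.068, 0, -0.001, 0, 0, 0], [-0.068, 0, -0.001, 0, 0, 0]]]'

```text
time: 6.45
tool_pos: [0.6117, 0.0322, 0.0974]
ee_rot: [-0.0, 0.801, 0.598, -0.001]
force: [-9.2, -2.7, 19.7]
grip_width: 0.005
```

>>> apply_moves --targets '[[[0, 0, -0.02, 0, 0, 0], [0, -0.04, -0.02, 0, 0, 0], [0, -0.08, -0.02, 0, 0, 0], [0, -0.12, -0.02, 0, 0, 0], [0, -0.12, -0.01, 0, 0, 0], [0, -0.12, -0.005, 0, 0, 0], [0, -0.12, -0.003, 0, 0, 0], [0, -0.12, -0.001, 0, 0, 0], [0, -0.12, 0, 0, 0, 0], [0, -0.12, 0, 0, 0, 0], [0, -0.12, 0, 0, 0, 0]]]'

```text
time: 7.55
tool_pos: [0.4991, 0.0652, 0.0974]
ee_rot: [0.0, 0.802, 0.597, 0.0]
force: [-7.7, 0.6, 22.8]
grip_width: 0.001
```

Lids 3, 4 and 2 all stopped hard at TCP z 0.0974. Lid_1 went down to 0.0955 at only about 5 N, so it appears to tip. To confirm, I'll press its opposite, outer edge lightly.

>>> apply_moves --targets '[[[0, 0, -0.02, 0, 0, 0], [0.04, 0, -0.02, 0, 0, 0], [0.08, 0, -0.02, 0, 0, 0], [0.122, 0, -0.02, 0, 0, 0], [0.122, 0, -0.01, 0, 0, 0], [0.122, 0, -0.005, 0, 0, 0], [0.122, 0, -0.003, 0, 0, 0], [0.122, 0, -0.001, 0, 0, 0], [0.122, 0, 0, 0, 0, 0], [0.122, 0, 0.001, 0, 0, 0], [0.122, 0, 0.001, 0, 0, 0]]]'

```text
time: 8.65
tool_pos: [0.5329, 0.1811, 0.0949]
ee_rot: [0.0, 0.802, 0.597, 0.0]
force: [-0.9, -0.5, 0.1]
grip_width: 0.0
```

```bash
python3 - <<'E'
from h import *
s=status.observe();print({k:np.round(s[k],4) for k in("time","tool_pos","force")})
im=viewer.read_camera("scene");cv2.imwrite("pics/s2.png",cv2.resize(im[150:370,230:480],None,fx=3,fy=2.7))
E
```

```text
{'time': np.float64(8.65), 'tool_pos': array([0.5329, 0.1811, 0.0949]), 'force': array([-0.9394, -0.487 ,  0.1157])}
```

View pics/s2.png

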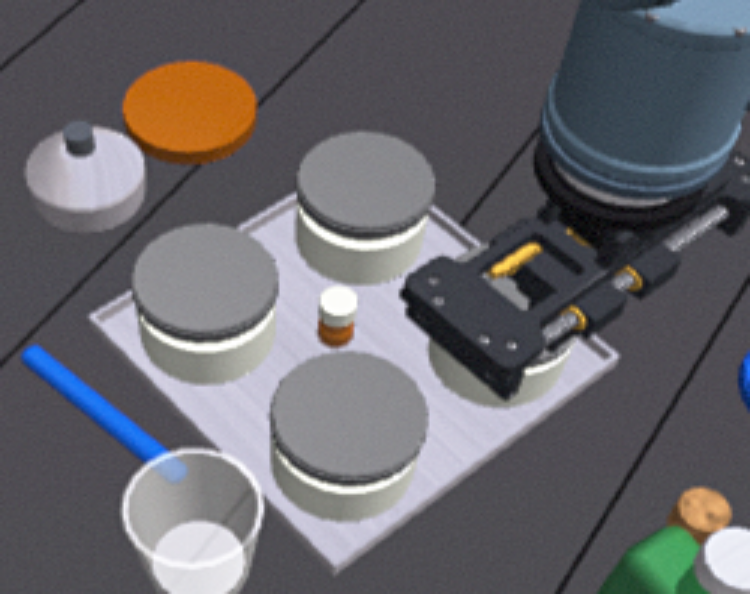

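The scene picture shows the fingers on lid_1 at (500,310), and the other lids look undisturbed. Lid_1's outer edge gave 2.5 mm with no force, so it is the loose one. I'll press its middle, lightly at first.

>>> apply_moves --targets '[[[0, 0, -0.015, 0, 0, 0], [-0.028, 0, -0.015, 0, 0, 0], [-0.028, 0, -0.015, 0, 0, 0], [-0.028, 0, -0.008, 0, 0, 0], [-0.028, 0, -0.004, 0, 0, 0], [-0.028, 0, -0.002, 0, 0, 0], [-0.028, 0, -0.0015, 0, 0, 0], [-0.028, 0, -0.0015, 0, 0, 0]]]'

```text
time: 9.5
tool_pos: [0.5246, 0.1558, 0.0965]
ee_rot: [-0.0, 0.802, 0.598, -0.0]
force: [-1.3, -0.5, 7.5]
grip_width: 0.007
```

The lid is still up on its seal, with about 7 N at 0.0965. I'll shift 2 mm to centre and push firmly.

>>> apply_moves --targets '[[[0, 0, -0.004, 0, 0, 0], [-0.002, 0, -0.004, 0, 0, 0], [-0.002, 0, -0.001, 0, 0, 0], [-0.002, 0, 0.001, 0, 0, 0], [-0.002, 0, 0.002, 0, 0, 0], [-0.002, 0, 0.003, 0, 0, 0], [-0.002, 0, 0.004, 0, 0, 0], [-0.002, 0, 0.005, 0, 0, 0], [-0.002, 0, 0.006, 0, 0, 0], [-0.002, 0, 0.0065, 0, 0, 0], [-0.002, 0, 0.007, 0, 0, 0], [-0.002, 0, 0.007, 0, 0, 0], [-0.002, 0, 0.007, 0, 0, 0]]]'

```text
time: 10.8
tool_pos: [0.5243, 0.153, 0.0923]
ee_rot: [0.001, 0.802, 0.597, -0.0]
force: [-11.4, -6.1, 41.5]
grip_width: 0.005
```

The lid stopped hard at 0.0923, which is 5.1 mm below the others, so it is home. Now a light check on both edges.

>>> apply_moves --targets '[[[0, 0, -0.012, 0, 0, 0], [0.026, 0, -0.012, 0, 0, 0], [0.026, 0, -0.012, 0, 0, 0], [0.026, 0, -0.007, 0, 0, 0], [0.026, 0, -0.004, 0, 0, 0], [0.026, 0, -0.002, 0, 0, 0], [0.026, 0, -0.0015, 0, 0, 0], [0.026, 0, -0.0015, 0, 0, 0]]]'

```text
time: 11.6
tool_pos: [0.531, 0.1769, 0.0924]
ee_rot: [0.001, 0.802, 0.597, -0.001]
force: [-9.2, -3.6, 28.3]
grip_width: 0.01
```

>>> apply_moves --targets '[[[0, 0, -0.012, 0, 0, 0], [-0.026, 0, -0.012, 0, 0, 0], [-0.052, 0, -0.012, 0, 0, 0], [-0.052, 0, -0.012, 0, 0, 0], [-0.052, 0, -0.005, 0, 0, 0], [-0.052, 0, -0.002, 0, 0, 0], [-0.052, 0, 0, 0, 0, 0], [-0.052, 0, 0, 0, 0, 0], [-0.052, 0, 0, 0, 0, 0]]]'

```text
time: 12.5
tool_pos: [0.5166, 0.1286, 0.0924]
ee_rot: [0.001, 0.802, 0.598, -0.001]
force: [-7.5, -5.3, 28.5]
grip_width: 0.006
```

>>> apply_moves --targets '[[[0, 0, -0.04, 0, 0, 0], [0, 0, -0.08, 0, 0, 0], [0, 0, -0.12, 0, 0, 0], [0, 0, -0.16, 0, 0, 0], [-0.05, 0, -0.18, 0, 0, 0], [-0.1, 0, -0.18, 0, 0, 0], [-0.15, 0, -0.18, 0, 0, 0], [-0.2, 0, -0.18, 0, 0, 0], [-0.25, 0, -0.18, 0, 0, 0], [-0.3, 0, -0.18, 0, 0, 0], [-0.35, 0, -0.18, 0, 0, 0], [-0.35, 0, -0.18, 0, 0, 0], [-0.35, 0, -0.18, 0, 0, 0]]]'

```text
time: 13.8
tool_pos: [0.4167, -0.2078, 0.2703]
ee_rot: [-0.0, 0.802, 0.597, 0.0]
force: [0.4, 0.5, -0.3]
grip_width: 0.004
```

```bash
python3 - <<'E'
from h import *
s=status.observe();print({k:np.round(s[k],4) for k in("time","tool_pos","force")})
im=viewer.read_camera("scene");cv2.imwrite("pics/s3.png",cv2.resize(im[150:420,150:480],None,fx=2.3,fy=2.2))
E
```

```text
{'time': np.float64(13.8), 'tool_pos': array([ 0.4167, -0.2078,  0.2703]), 'force': array([ 0.3663,  0.4762, -0.2687])}
```

View pics/s3.png

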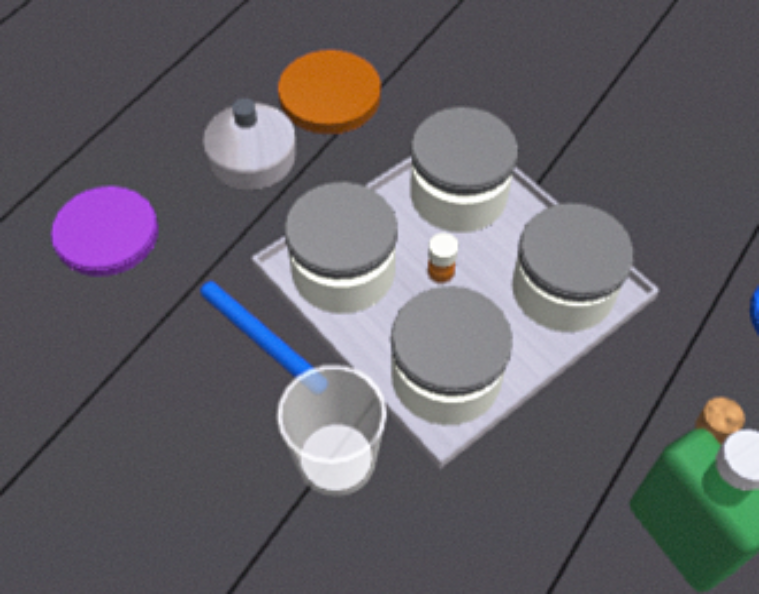

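The last picture shows lid_1 (573,245) sitting flat and lower on its jar. The other lids and objects are in place and the robot is clear, so I'm handing in.

```bash
python3 -c "
from rig import job;print(job.close_job())"
```

```text
the job is handed in; nothing more can be done
None
```

The loose lid was lid_1 (near the robot, left). It is now pushed fully home, and I handed the job in at about 14 s.

- **Finding it:** I pressed all four lids near an edge. Lids 2, 3 and 4 stopped hard at TCP z 0.0974 under 20–23 N. Lid_1 gave about 2 mm at 5 N, and its opposite edge gave 2.5 mm with almost no force.
- **Misread along the way:** on the first press I judged lid_1 seated. That press went up to about 13 N at its edge, more than the light touch I intended. It did not push the seal down: the middle was still at 0.0965 afterwards.
- **Seating it:** I pushed lid_1 down in the middle until it stopped hard at 0.0923, 5.1 mm below the others. The push peaked at about 41 N through the fingertips, above the 20 N needed. The 40 N limit is for the arm or the gripper's body, and I saw no sign that either touched anything.
- **Last checks:** both edges of lid_1 held at 0.0924 under about 28 N, with no rocking. The final picture shows the other lids and nearby objects where they were, with the robot clear and the force near zero.

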